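# Return the hand tools to their cut-outs in the foam-lined tray

### The arm

A 6-joint arm with a two-finger parallel gripper is mounted at the origin on a cart in front of the work surface, level with it; the furniture and walls round the work are solid. World frame = base frame: x ahead of the robot, y to its left, z up, the work surface at z = 0. Lengths are in mm, angles in rad, forces in N, time in s.
With the tool pointing down it reaches from about 275 to 775 mm from the base axis. Payload 14.6 kg.
Tool frame: the origin (TCP) lies on the centre line of the jaws, within the pads' length; the fingertips stand 8 mm ahead of it and the grasp point (between the pads) lies 11 mm behind it; z points along the fingers, y is the line along which they close (so a half turn about z gives the same grasp; the last joint's range is limited). The gripper opens to 85 mm and grips with 20 to 120 N. Pads are 22 mm wide; open, the fingers measure 114 mm over their backs; the gripper's body (76 mm by 85 mm) begins 54 mm behind the grasp point. The pads swing forward as they close: fully open they stand 13 mm farther back than shut.
Start: joints at [1.165, 0.263, -0.048, 1.259, 0, 1.415], TCP at [130.298, 508.577, 239.278] pointing down, gripper open.
Joint ranges: [-2.65, 2.65], [-0.89, 1.7], [-1.18, 1.37], [-2.13, 2.11], [-1.35, 1.29], [-3.14, 3.14]. Speed limits (rad/s): [1.89, 1.89, 2.57, 2.79, 3.14, 3.14].

### API

Orientations are given as a rotation vector (axis times angle).
In Python, from rig import readout, snapshot, camera_model, env gives the robot as it stands.
- The arm moves only by the tool drive_tool, never from a script. Its argument "increments" is a list that holds one entry, the list of rows, each a list of 6 numbers: the shift along the world's x, y, z in cm, then the turn, a rotation vector about the world's x, y, z in rad. A call has 1 to 20 rows; each row is the pose to reach, as a shift and turn from the pose commanded when the call began; what a row does not reach only later rows make up. A row lasts 1/10 s, in which the tool goes at most 50 mm and 8.59 degrees, less where a joint would pass 70% of its speed; a pose out of reach is approached as far as the arm can. A call with a gripper value outside its range is refused whole. "hand" is the finger opening in cm, from 0 to 8.54, set as the call begins (left out, the last holds). The fingers move at their own pace and stop on an object; the grip force is fixed at half the most. Time passes only in rows, so rows that repeat a pose let the fingers close. It gives the time, the measured TCP pose, the force and the opening at its end, in the units of the state.
- readout.observe(): the state, without advancing time (a new reading comes with each control period).
- snapshot(name): name is "scene" or "top" or "wrist"; returns the picture (480x640x3 uint8, red, green, blue); there is no depth.
- camera_model(name): a dict with "camera_matrix" (3x3 intrinsics, pixels), "k1" (the pictures are not rectified: a ray, as slopes to the right and down, at radius r is drawn at 1 + k1 r^2 times it, then the intrinsics apply), "R" (3x3) and "t" (3): a world point X has camera coordinates R X + t. Camera axes: x right, y down, z forward; pixel columns grow to the right and rows downward; lengths in mm; the calibration is good to about 2 mm. A picture is of the moment at which its call begins: read the wrist's pose just before it. camera_model takes no time and is no camera call; for the wrist camera it gives the pose at the moment of the call.
- env.sign_off(): hands the job in, once; it reports no verdict.
The state is a dict: "time_s": time; "qpos": joint angles; "qd": joint speeds; "joint_torque": joint torques, N m; "position": TCP position; "tool_rot": TCP orientation; "contact_force": force on the tool from outside, world axes, zero at the start; "moment": the same for the moment, N m; "grip_width": opening from 0.0 (shut) to 1.0 (fully open).
Only numpy, scipy, OpenCV 4.12 (cv2) and the standard library are available. Lean on these libraries where they do the work, as an engineer would, in place of code of your own. Each camera call takes 0.05 s, during which the arm holds its last target. There are 200 camera calls.

### The job

Put the four hand tools back in the foam-lined tray: the pliers, the spring clamp, the dusting brush and the cold chisel, each in the cut-out that has its outline, lying flat and fully down on the floor of the cut-out. Somebody put the cold chisel into the brush's cut-out, so it has to come out of there first.

Things in the scene. Friction and masses are not known exactly. Their poses are not given: they have to be found in the camera images.
- cold_chisel: Dark steel cold chisel, 200 mm long (own y): round shaft 16 mm thick, flat blade 24 mm wide at the -y end. At the start it lies wrongly in the brush's cut-out, y axes agreeing. Origin: underside of the shaft at mid length, z up. Grasp across the shaft (along x) at y = +10 mm. 0.3 kg.
- dusting_brush: Dusting brush lying flat, 192 mm long (own y), 15 mm thick: bristle head 42 mm wide, y -96 to -24, tapering to a wooden handle 16 mm wide, y +5 to +96. Origin: centre of its underside, z up. Grasp across the handle (along x) at y = +14 mm. 0.07 kg.
- pliers: Pliers with blue handles lying flat, 165 mm long (own y), 12 mm thick: jaws at the -y end, up to 24 mm wide, handles spreading to 56 mm at the +y end. Origin: centre of its underside, z up. Grasp across it (along x) at y = 0, 32 mm wide there. 0.19 kg.
- spring_clamp: Black spring clamp lying flat, 113 mm long (own y), 21 mm thick: closed jaws, 30 mm wide, at the -y end, handles spreading to 62 mm at the +y end. Origin: centre of its underside, z up. Grasp across it (along x) at y = 0, 28 mm wide there. 0.07 kg.
- chisel_insert: Foam insert 88 (x) x 225 (y) x 30 mm, one of 4 side by side in a steel tray. Origin: centre of underside. Cut-out floor at z 18 mm; a finger trough, y -30 to 30, floor z 12, crosses all inserts. Cold chisel's cut-out: y -108 to 108, 32 mm wide, 40 at the -y end. With origins and y axes agreeing the chisel has 8 mm all round. Empty at the start.
- brush_insert: Foam insert 88 (x) x 225 (y) x 30 mm, one of 4 side by side in a steel tray. Origin: centre of underside. Cut-out floor at z 18 mm; a finger trough, y -30 to 30, floor z 12, crosses all inserts. Brush's cut-out: y -104 to 104, 58 mm wide at the -y end (bristles), 33 at the +y end (handle). With origins and y axes agreeing (not reversed) the brush has 8 mm all round. The chisel lies in it.
- pliers_insert: Foam insert 88 (x) x 225 (y) x 30 mm, one of 4 side by side in a steel tray. Origin: centre of underside. Cut-out floor at z 18 mm; a finger trough, y -30 to 30, floor z 12, crosses all inserts. Pliers' cut-out: y -91 to 91, 28 to 42 mm wide at the -y end (jaws), up to 72 at the +y end. With origins and y axes agreeing (not reversed) the pliers have 8 mm all round. Empty.
- clamp_insert: Foam insert 88 (x) x 225 (y) x 30 mm, one of 4 side by side in a steel tray. Origin: centre of underside. Cut-out floor at z 18 mm; a finger trough, y -30 to 30, floor z 12, crosses all inserts. Clamp's cut-out, the shortest: y -65 to 65, 30 to 46 mm wide at the -y end (jaws), up to 78 at the +y end. With origins and y axes agreeing (not reversed) the clamp has 8 mm all round. Empty.
- tool_tray: Shallow grey steel tray, 360 mm wide (own y) and 233 mm deep, fixed on the bench; it holds the four foam inserts in a row along its y, in an order that varies. Its walls, 31 mm high, stand 2 mm outside the inserts' edges: beside the outer inserts do not lower fully opened fingers. Origin: centre of its underside.

How it is judged:
By the outcome, as a careful person would: the job done as asked, in the order asked, and still so for the second after the job is handed in, with the robot touching nothing.
It also fails if it takes over 99 s, if anything falls off the work surface, if the arm or the gripper's body presses on something with over 40 N, if the wrist force passes 120 N, or if a joint passes its speed limit or range.

## Working session

There is one attempt and no reset: what is moved stays moved. The work goes in short steps, Python scripts to look and compute and a tool call to move; the robot and the scene stay as the last step left them, time stands still between calls to the robot, and variables do not carry over. Pictures are saved under pics/ and viewed, on a budget of 14 in all, crops included, one or two more only if the job needs it, and the job is handed in when it is done.

Besides the shell and the picture viewer there is one more tool, called after "Emit:" as name(argument=value, ...) on one line, values as JSON. drive_tool: Moves the arm, as the interface text tells. Its arguments: {"type":"object","properties":{"increments":{"type":"array","items":{"type":"array","items":{"type":"array","items":{"type":"number"}}}},"hand":{"type":"number"}},"required":["increments"]}

```bash
mkdir -p pics; ls; cat > h.py <<'E'
import numpy as np, cv2
from rig import readout, snapshot, camera_model, env
def save(n,f,crop=None,s=1):
    m=camera_model(n); im=snapshot(n)
    np.save('pics/'+f+'.npy',im)
    import pickle; pickle.dump(m,open('pics/'+f+'.pkl','wb'))
    if crop: im=im[crop[1]:crop[3],crop[0]:crop[2]]
    im=cv2.resize(im,None,fx=s,fy=s,interpolation=cv2.INTER_CUBIC)
    cv2.imwrite('pics/'+f+'.png',im[:,:,::-1]); return m
def p2w(m,u,v,z):
    K=np.array(m['camera_matrix']);R=np.array(m['R']);t=np.array(m['t'])
    d=np.array([(u-K[0,2])/K[0,0],(v-K[1,2])/K[1,1]]);s=d.copy()
    for _ in range(20): s=d/(1+m['k1']*(s@s))
    ray=R.T@np.array([s[0],s[1],1]);c=-R.T@t
    return c+ray*(z-c[2])/ray[2]
def w2p(m,X):
    K=np.array(m['camera_matrix']);c=np.array(m['R'])@np.array(X,float)+m['t'];s=c[:2]/c[2]
    s=s*(1+m['k1']*(s@s));return K[0,0]*s[0]+K[0,2],K[1,1]*s[1]+K[1,2]
E
python3 - <<'E'
from h import *
print(readout.observe())
for n in('top','scene'):
    m=save(n,n+'1'); R=np.array(m['R']);print(n,-R.T@m['t'],R.round(2).tolist(),m['k1'])
E
```

```text
pics
{'time_s': 0.0, 'qpos': array([ 1.16467087e+00,  2.63570655e-01, -4.89123774e-02,  1.25939994e+00,
       -1.27613572e-05,  1.41551779e+00]), 'qd': array([ 0.00222109,  0.00071876, -0.00136571,  0.00018492, -0.00090379,
       -0.00156307]), 'joint_torque': array([ 2.94017867e-03, -6.37620664e+01,  3.84583354e+01,  1.33609344e-02,
        7.77094783e-05,  1.06050422e-05]), 'position': array([130.2147891 , 508.33535385, 238.8093611 ]), 'tool_rot': array([-3.92960956e-01, -3.11662783e+00,  1.64549986e-03]), 'contact_force': array([ 0.56411937, -0.360723  , -0.2128229 ]), 'moment': array([-0.07915921,  0.02117539,  0.00958956]), 'grip_width': 1.0015552164042374}
top [ 440.41716498  -79.07536434 1182.59474518] [[-0.02, -1.0, -0.01], [-0.99, 0.02, -0.13], [0.13, 0.01, -0.99]] 0.0454203301055433
scene [166.52779388 482.60780205 540.66441111] [[-0.78, -0.62, 0.02], [-0.37, 0.45, -0.81], [0.5, -0.64, -0.58]] -0.09170682588908444
```

View pics/top1.png

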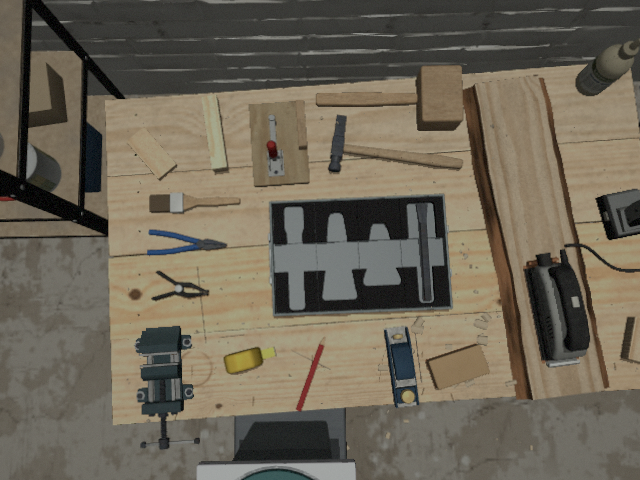

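View pics/scene1.png

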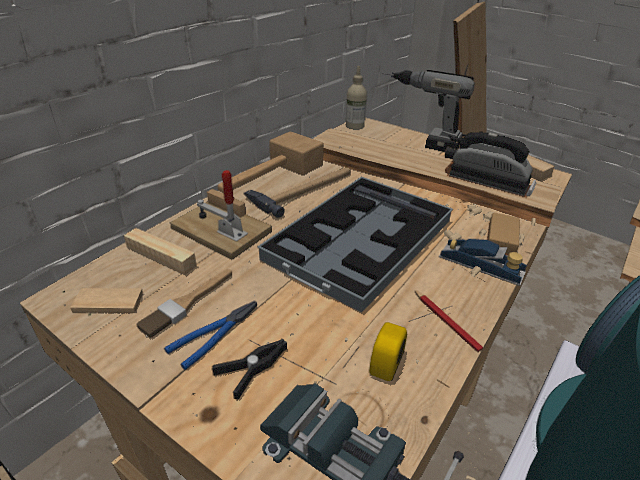

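```bash
python3 - <<'E'
from h import *
import pickle
im=np.load('pics/top1.npy')[:,:,::-1]
a=cv2.resize(im[185:325,260:460],(800,560),interpolation=cv2.INTER_CUBIC)
a=cv2.convertScaleAbs(a,alpha=1.6,beta=15)
cv2.imwrite('pics/tray.png',a)
b=cv2.resize(im[180:312,135:260],None,fx=4.5,fy=4.5,interpolation=cv2.INTER_CUBIC)
cv2.imwrite('pics/tools.png',b)
m=pickle.load(open('pics/top1.pkl','rb'))
print(w2p(m,[130,508,239]),w2p(m,[0,0,0]))
E
```

```text
(np.float64(-61.9732837474474), np.float64(525.7002210805072)) (np.float64(275.59629264770746), np.float64(543.7523276096987))
```

View pics/tray.png

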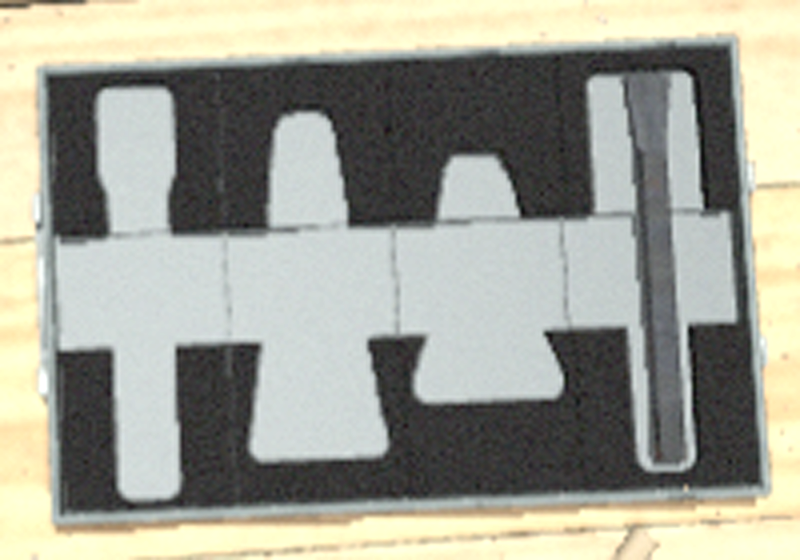

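View pics/tools.png

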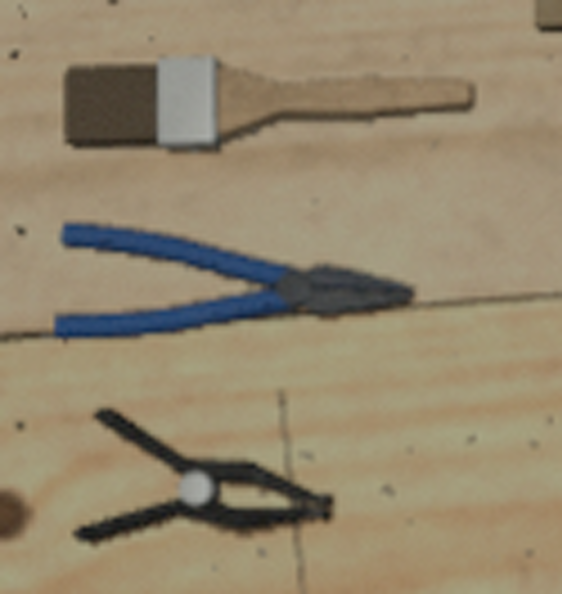

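```bash
cat >> h.py <<'E'
def topm():
    import pickle; return pickle.load(open('pics/top1.pkl','rb'))
E
python3 - <<'E'
from h import *
m=topm()
T=lambda u,v,z:p2w(m,260+u/4,185+v/4,z)[:2]
c=np.array([T(42,70,31),T(737,40,31),T(770,492,31),T(57,522,31)])
print(c.round(1).tolist(),[np.linalg.norm(c[i]-c[i-3]).round(1) for i in range(4)])
o=c.mean(0); xd=(c[0]-c[3])+(c[1]-c[2]); yd=(c[0]-c[1])+(c[3]-c[2])
print('tray',o.round(1),np.arctan2(xd[1],xd[0]),np.arctan2(-yd[0],yd[1]))
# insert seams / cutout ends at top z31/floor 19
for n,p in dict(chis_top=(135,87),chis_bot=(150,500),pl_top=(303,112),pl_bot=(318,461),cl_top=(470,155),cl_bot=(488,402),br_top=(640,73),br_bot=(667,470)).items(): print(n,T(*p,19).round(1),T(*p,31).round(1))
for n,p in dict(ch_blade=(648,73),ch_end=(670,463),ch_mid=(657,277)).items(): print(n,T(*p,30).round(1))
B=lambda u,v,z:p2w(m,135+u/4.5,180+v/4.5,z)[:2].round(1)
for n,p in dict(br_head=(65,105,12),br_tail=(475,95,12),br_mid=(300,97,15),pj=(413,293,8),ph1=(65,235,10),ph2=(57,327,10),pmid=(293,288,12),cj=(332,508,10),ch1=(100,412,15),ch2=(80,537,15),cpin=(197,489,21)).items(): print(n,B(*p))
E
```

```text
[[675.0, 1.6], [683.2, -359.0], [450.5, -363.9], [441.7, -3.6]] [np.float64(360.6), np.float64(232.7), np.float64(360.3), np.float64(233.4)]
tray [ 562.6 -181.2] 0.02173209464937936 0.023650376153100148
chis_top [667.4 -46.3] [665.  -46.7]
chis_bot [452.  -50.7] [451.9 -51. ]
pl_top [ 652.3 -134.1] [ 650.1 -133.6]
pl_bot [ 470.3 -137.2] [ 470.  -136.6]
cl_top [ 627.7 -220.6] [ 625.8 -219.1]
cl_bot [ 498.9 -225.3] [ 498.3 -223.8]
br_top [ 669.3 -310.7] [ 666.9 -308.3]
br_bot [ 462.6 -315.2] [ 462.4 -312.8]
ch_blade [ 667.  -312.6]
ch_end [ 465.9 -314.7]
ch_mid [ 560.7 -312.5]
br_head [682.  258.6]
br_tail [683.1  66.3]
br_mid [683.1 147.9]
pj [590.3  96.1]
ph1 [620.6 258.2]
ph2 [577.4 261.2]
pmid [593.3 151.3]
cj [490.9 133.1]
ch1 [537.  239.3]
ch2 [479.8 247.4]
cpin [500.3 192.8]
```

Emit:
drive_tool(increments=[[[42.6,-82.2,-4,0,0,0.262],[42.6,-82.2,-4,0,0,0.262],[42.6,-82.2,-4,0,0,0.262],[42.6,-82.2,-4,0,0,0.262],[42.6,-82.2,-4,0,0,0.262],[42.6,-82.2,-4,0,0,0.262],[42.6,-82.2,-4,0,0,0.262],[42.6,-82.2,-4,0,0,0.262],[42.6,-82.2,-4,0,0,0.262],[42.6,-82.2,-4,0,0,0.262],[42.6,-82.2,-4,0,0,0.262],[42.6,-82.2,-4,0,0,0.262],[42.6,-82.2,-4,0,0,0.262],[42.6,-82.2,-4,0,0,0.262],[42.6,-82.2,-4,0,0,0.262],[42.6,-82.2,-4,0,0,0.262],[42.6,-82.2,-4,0,0,0.262],[42.6,-82.2,-4,0,0,0.262],[42.6,-82.2,-4,0,0,0.262],[42.6,-82.2,-4,0,0,0.262]]], hand=4.5)

```text
time_s: 2.1
position: [557.4, -317.4, 197.1]
tool_rot: [0.013, -3.14, -0.001]
contact_force: [-0.2, 1.3, -1.8]
grip_width: 0.526
```

```bash
python3 - <<'E'
from h import *
s=readout.observe();print(s['position'],s['tool_rot'])
m=save('wrist','w1');R=np.array(m['R']);print(-R.T@m['t'],R.round(2).tolist())
for X in ([556.5,-313.6,35],[556.5,-313.6,19]): print(w2p(m,X))
E
```

```text
[ 557.35829251 -317.40764143  197.0521504 ] [ 1.31596976e-02 -3.14030333e+00 -6.18200750e-04]
[ 481.83680466 -318.60458232  331.70801423] [[-0.01, 1.0, 0.0], [0.95, 0.01, 0.3], [0.3, 0.0, -0.95]]
(np.float64(321.1631978910754), np.float64(216.41189622624694))
(np.float64(320.904088409693), np.float64(211.83469718220712))
```

View pics/w1.png

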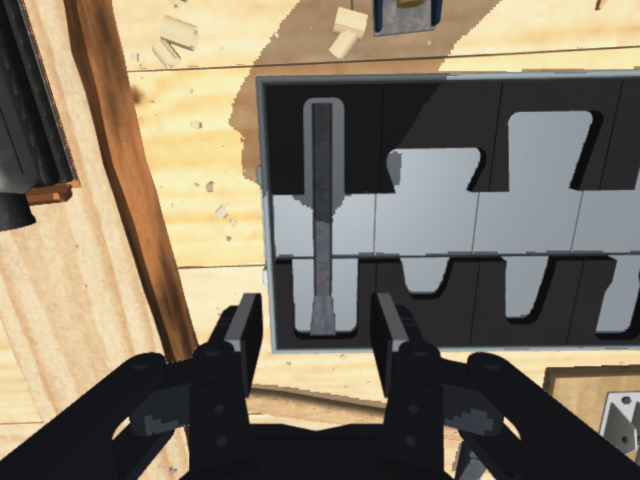

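Wrist view: chisel shaft runs from its tail end at about (321,104) to its blade end at (322,334); tray corners are at (259,78) and (273,350). The seam beside the brush insert is at (383,85)–(365,348).

```bash
python3 - <<'E'
from h import *
import pickle
m=pickle.load(open('pics/w1.pkl','rb'))
for n,u,v,z in [('tail',321.5,103,34),('blade',322,335,25),('mid',323,222,35),('shaft_lo',323,280,35),('cutTail',323,97,31),('cutHead',326,333,31),('trayA',259,78,31),('trayB',273,351,31),('seam1a',383,85,31),('seam1b',365,260,31),('seam2',501,83,31)]: print(n,p2w(m,u,v,z).round(1))
E
```

```text
tail [ 469.6 -314.4   34. ]
blade [ 672.8 -311.3   25. ]
mid [ 561.2 -312.    35. ]
shaft_lo [ 612.7 -311.3   35. ]
cutTail [ 465.2 -313.3   31. ]
cutHead [ 666.9 -307.8   31. ]
trayA [ 452.5 -360.8   31. ]
trayB [ 686.3 -356.6   31. ]
seam1a [ 456.5 -268.7   31. ]
seam1b [ 595.6 -275.6   31. ]
seam2 [ 454.7 -181.4   31. ]
```

Emit:
drive_tool(increments=[[[0.05,0.1,-4,0,0,0],[0.05,0.1,-8,0,0,0],[0.05,0.1,-12,0,0,0],[0.05,0.1,-14,0,0,0],[0.05,0.1,-15.5,0,0,0],[0.05,0.1,-16.5,0,0,0],[0.05,0.1,-17.1,0,0,0],[0.05,0.1,-17.1,0,0,0],[0.05,0.1,-17.1,0,0,0]]])

```text
time_s: 3.05
position: [557.0, -312.5, 29.0]
tool_rot: [-0.018, 3.141, -0.001]
contact_force: [-0.5, -0.4, -0.2]
grip_width: 0.524
```

Emit:
drive_tool(increments=[[[0,0,0,0,0,0],[0,0,0,0,0,0],[0,0,0,0,0,0],[0,0,0,0,0,0],[0,0,0,0,0,0],[0,0,0,0,0,0],[0,0,0,0,0,0],[0,0,0,0,0,0]]], hand=0)

```text
time_s: 3.85
position: [557.1, -312.7, 29.1]
tool_rot: [-0.018, 3.141, -0.001]
contact_force: [-1.7, 0.9, 6.1]
grip_width: 0.158
```

Emit:
drive_tool(increments=[[[0,0,0,0,0,0],[0,0,0,0,0,0],[0,0,-0.2,0,0,0],[0,0,-0.5,0,0,0],[0,0,-0.5,0,0,0]]], hand=3.5)

```text
time_s: 4.35
position: [556.6, -312.2, 22.7]
tool_rot: [0.018, -3.141, -0.001]
contact_force: [-0.4, 0.1, 0.1]
grip_width: 0.409
```

Emit:
drive_tool(increments=[[[0,0,0,0,0,0],[0,0,0,0,0,0],[0,0,0,0,0,0],[0,0,0,0,0,0],[0,0,0,0,0,0],[0,0,0,0,0,0]]], hand=0)

```text
time_s: 4.95
position: [556.8, -312.4, 23.4]
tool_rot: [-0.018, 3.141, -0.0]
contact_force: [-0.9, 0.5, 2.9]
grip_width: 0.159
```

Emit:
drive_tool(increments=[[[0,0,1,0,0,0],[0,0,3,0,0,0],[0,0,6,0,0,0],[0,0,9,0,0,0],[0,0,9,0,0,0],[-0.8,5,9,0,0,0.01],[-0.8,9,9,0,0,0.01],[-0.8,13,9,0,0,0.01],[-0.8,17,9,0,0,0.01],[-0.8,21,9,0,0,0.01],[-0.8,24,9,0,0,0.01],[-0.8,26,9,0,0,0.01],[-0.8,26.43,9,0,0,0.01],[-0.8,26.43,9,0,0,0.01],[-0.8,26.43,9,0,0,0.01],[-0.8,26.43,9,0,0,0.01]]])

```text
time_s: 6.55
position: [548.8, -49.0, 113.1]
tool_rot: [0.032, -3.141, 0.0]
contact_force: [-0.2, 0.5, -2.9]
grip_width: 0.162
```

```bash
python3 - <<'E'
from h import *
s=readout.observe();print(s['position'],s['tool_rot'],s['contact_force'])
m=save('wrist','w2')
E
```

```text
[548.77082007 -49.04705383 113.06363263] [ 3.15755934e-02 -3.14114982e+00  1.64388423e-04] [-0.20230565  0.48795011 -2.87754665]
```

View pics/w2.png

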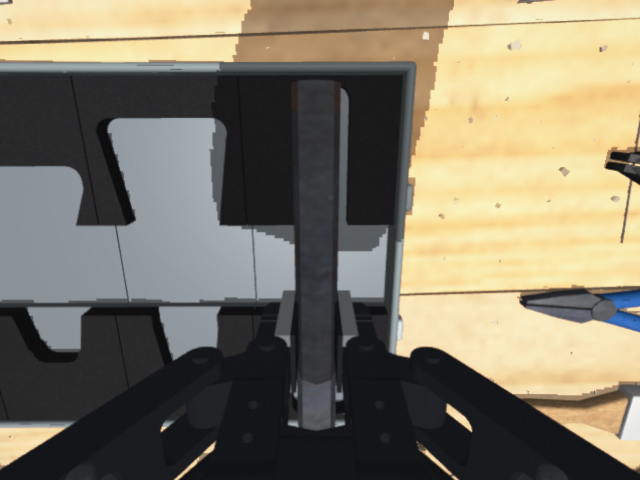

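Chisel held (tail top at (317,82), shaft centre line ≈ col 317); the chisel cut-out's right edge is at col 347–348 (rows 95–225), tray corner at (414,66).

```bash
python3 - <<'E'
from h import *
import pickle
m=pickle.load(open('pics/w2.pkl','rb'))
for n,u,v,z in [('edgeA',348,110,31),('edgeB',347.5,220,31),('corner',415,66,31),('corner2',396,395,31),('seamA',238,78,31),('seamB',255,290,13),('tailTop',317,86,121),('tailL',292,88,116),('tailR',341,88,116),('mid',317,250,121),('nearL',296,280,116),('nearR',337,280,116)]: print(n,p2w(m,u,v,z).round(1))
E
```

```text
edgeA [467.7 -33.6  31. ]
edgeB [529.7 -31.1  31. ]
corner [445.1   0.7  31. ]
corner2 [654.8   8.2  31. ]
seamA [452.8 -93.   31. ]
seamB [585.2 -90.6  13. ]
tailTop [463.1 -50.9 121. ]
tailL [463.4 -59.1 116. ]
tailR [463.1 -43.1 116. ]
mid [517.5 -49.8 121. ]
nearL [531.5 -57.5 116. ]
nearR [531.2 -41.9 116. ]
```

Emit:
drive_tool(increments=[[[-0.1,0.13,-3,0,0,0],[-0.1,0.13,-6,0,0,0],[-0.1,0.13,-7.5,0,0,0],[-0.1,0.13,-8.3,0,0,0],[-0.1,0.13,-8.9,0,0,0],[-0.1,0.13,-8.9,0,0,0],[-0.1,0.13,-8.9,0,0,0]]])

```text
time_s: 7.3
position: [548.2, -47.0, 24.9]
tool_rot: [-0.033, 3.14, -0.0]
contact_force: [-0.2, -0.3, -3.9]
grip_width: 0.16
```

Emit:
drive_tool(increments=[[[0,0,0,0,0,0],[0,0,0,0,0,0],[0,0,0,0,0,0],[0,0,0.5,0,0,0],[0,0,3,0,0,0],[0,0,8,0,0,0],[0,0,13,0,0,0],[0,0,16,0,0,0],[0,0,16,0,0,0]]], hand=4.5)

```text
time_s: 8.2
position: [549.6, -47.2, 188.9]
tool_rot: [-0.033, 3.135, -0.003]
contact_force: [0.3, -0.6, -0.7]
grip_width: 0.528
```

Emit:
drive_tool(increments=[[[4.7,22.5,0,0,0,-0.15],[4.7,22.5,0,0,0,-0.3],[4.7,22.5,0,0,0,-0.45],[4.7,22.5,0,0,0,-0.6],[4.7,22.5,0,0,0,-0.75],[4.7,22.5,0,0,0,-0.9],[4.7,22.5,0,0,0,-1.05],[4.7,22.5,0,0,0,-1.2],[4.7,22.5,0,0,0,-1.35],[4.7,22.5,0,0,0,-1.5],[4.7,22.5,0,0,0,-1.645],[4.7,22.5,0,0,0,-1.645],[4.7,22.5,0,0,0,-1.645],[4.7,22.5,0,0,0,-1.645]]], hand=6)

```text
time_s: 9.6
position: [594.6, 178.1, 184.0]
tool_rot: [-2.278, -2.163, 0.001]
contact_force: [-0.1, 0.6, -0.1]
grip_width: 0.701
```

```bash
python3 - <<'E'
from h import *
from scipy.spatial.transform import Rotation as Ro
s=readout.observe();print(s['position'],Ro.from_rotvec(s['tool_rot']).as_matrix().round(3))
m=save('wrist','w3')
E
```

```text
[594.64205255 178.12628057 183.99590815] [[ 0.051  0.999 -0.   ]
 [ 0.999 -0.051 -0.   ]
 [-0.    -0.    -1.   ]]
```

View pics/w3.png

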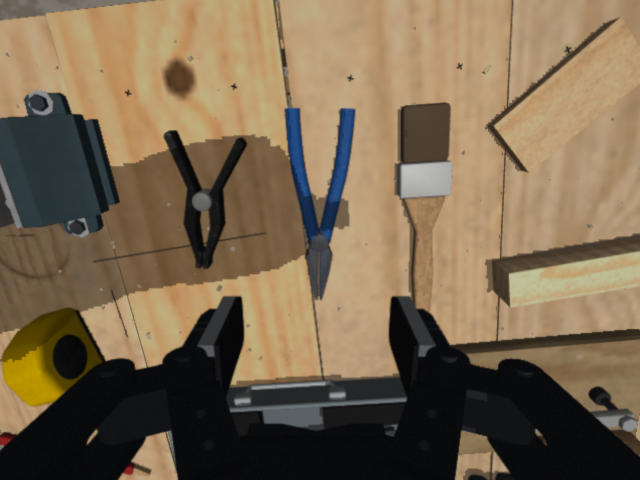

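Pliers: jaw tip (319,299), handle ends (292,108) and (347,108). Clamp: jaw tip (203,268), handle ends (170,133), (242,141). Brush: bristle end centre (426,103), ferrule (425,180), handle centre (422,290).

```bash
python3 - <<'E'
from h import *
import pickle
m=pickle.load(open('pics/w3.pkl','rb'))
P={n:p2w(m,u,v,z)[:2] for n,u,v,z in [('pj',319,299,6),('p1',292,107,8),('p2',348,107,8),('cj',203,269,10),('c1',170,132,12),('c2',242,140,12),('pin',202,201,21),('bh',426,102,12),('bf',425,180,15),('bt',422,290,15)]}
for n in P: print(n,P[n].round(1))
for n,a,h,L in (('pl','pj',('p1','p2'),165),('cl','cj',('c1','c2'),113)):
    e=(P[h[0]]+P[h[1]])/2; d=e-P[a]; print(n,'len',np.linalg.norm(d),'ang',np.arctan2(d[1],d[0]),'orig',(e+P[a])/2)
E
```

```text
pj [594.1  97. ]
p1 [581.3 264.7]
p2 [625.  262.5]
cj [493.1 133.6]
c1 [484.5 251. ]
c2 [540.3 242.1]
pin [504.5 196.7]
bh [684.5 262.8]
bf [685.1 203.3]
bt [685.9 105.7]
pl len 166.84766939719685 ang 1.516719710970854 orig [598.63138092 180.29348571]
cl len 114.54079354630505 ang 1.4016011317680561 orig [502.74101429 190.07199398]
```

Emit:
drive_tool(increments=[[[0.2,0.1,-4,0,0,0],[0.2,0.1,-8,0,0,0],[0.2,0.1,-12,0,0,0],[0.2,0.1,-14.5,0,0,0],[0.2,0.1,-16,0,0,0],[0.2,0.1,-17,0,0,0],[0.2,0.1,-17.3,0,0,0],[0.2,0.1,-17.3,0,0,0],[0.2,0.1,-17.3,0,0,0]]])

```text
time_s: 10.55
position: [597.3, 179.3, 12.2]
tool_rot: [2.279, 2.162, 0.002]
contact_force: [-0.6, 0.0, 0.0]
grip_width: 0.708
```

Emit:
drive_tool(increments=[[[0,0,0,0,0,0],[0,0,0,0,0,0],[0,0,0,0,0,0],[0,0,0,0,0,0],[0,0,0,0,0,0],[0,0,0,0,0,0],[0,0,0,0,0,0]]], hand=0)

```text
time_s: 11.25
position: [597.0, 179.4, 12.3]
tool_rot: [2.279, 2.162, 0.002]
contact_force: [-2.5, 0.3, 10.6]
grip_width: 0.35
```

Emit:
drive_tool(increments=[[[0,0,3,0,0,0],[0,0,7,0,0,0],[0,0,11,0,0,0],[-3.4,-4,11,0,0,0.15],[-3.4,-8,11,0,0,0.3],[-3.4,-12,11,0,0,0.45],[-3.4,-15,11,0,0,0.6],[-3.4,-18,11,0,0,0.75],[-3.4,-21,11,0,0,0.9],[-3.4,-24,11,0,0,1.05],[-3.4,-26.5,11,0,0,1.2],[-3.4,-29,11,0,0,1.35],[-3.4,-30.5,11,0,0,1.5],[-3.4,-31.5,11,0,0,1.6],[-3.4,-31.5,11,0,0,1.647],[-3.4,-31.5,11,0,0,1.647],[-3.4,-31.5,11,0,0,1.647],[-3.4,-31.5,11,0,0,1.647]]])

```text
time_s: 13.05
position: [562.8, -135.6, 121.4]
tool_rot: [-0.035, 3.141, -0.0]
contact_force: [-0.5, 0.9, -1.7]
grip_width: 0.348
```

```bash
python3 - <<'E'
from h import *
s=readout.observe();print(s['position'],s['tool_rot'],s['contact_force'])
m=save('wrist','w4')
E
```

```text
[ 562.79308458 -135.56864265  121.36081467] [-3.50403969e-02  3.14132299e+00 -3.54679391e-05] [-0.46801041  0.85055321 -1.67690065]
```

View pics/w4.png

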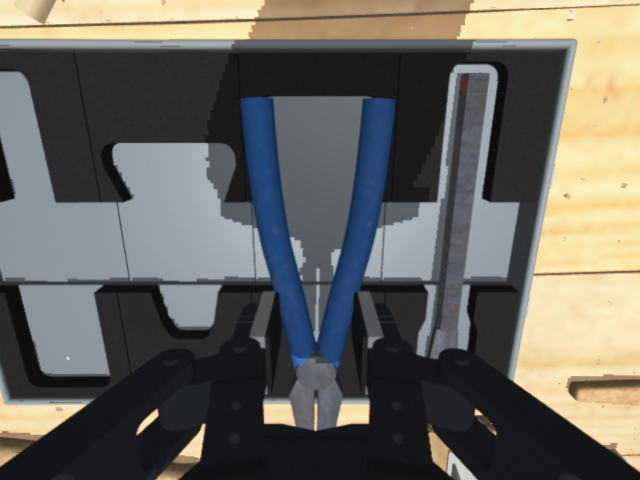

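Chisel lies inside its cut-out. Pliers held: handle ends about (256,100) and (378,100), pivot (316,373); seams beside the pliers insert at (237,60) and (400,60); cut-out's far edge at row 97, cols 272–362.

```bash
python3 - <<'E'
from h import *
import pickle
m=pickle.load(open('pics/w4.pkl','rb'))
for n,u,v,z in [('seamL',237,60,31),('seamR',400,60,31),('cutend',317,97,31),('cutend_fl',317,97,19),('trayL',575,42,31),('h1',256,99,116),('h2',378,99,116),('piv',316,373,121),('trough1',316,286,31)]: print(n,p2w(m,u,v,z).round(1))
E
```

```text
seamL [ 457.1 -181.5   31. ]
seamR [455.1 -92.5  31. ]
cutend [ 475.  -137.4   31. ]
cutend_fl [ 474.3 -137.4   19. ]
trayL [444.6   0.5  31. ]
h1 [ 480.7 -158.8  116. ]
h2 [ 479.8 -116.2  116. ]
piv [ 589.7 -135.5  121. ]
trough1 [ 590.9 -135.4   31. ]
```

Emit:
drive_tool(increments=[[[0,0.1,-3,0,0,0],[0,0.1,-6,0,0,0],[0,0.1,-7.5,0,0,0],[0,0.1,-8.4,0,0,0],[0,0.1,-9.05,0,0,0],[0,0.1,-9.05,0,0,0],[0,0.1,-9.05,0,0,0]]])

```text
time_s: 13.8
position: [562.8, -134.6, 32.2]
tool_rot: [-0.036, 3.141, -0.0]
contact_force: [-7.4, 3.8, 13.6]
grip_width: 0.344
```

Emit:
drive_tool(increments=[[[0,0,0,0,0,0],[0,0,0,0,0,0],[0,0,0,0,0,0],[0,0,0.5,0,0,0],[0,0,3,0,0,0],[0,0,8,0,0,0],[0,0,13,0,0,0],[0,0,16,0,0,0],[0,0,16,0,0,0]]], hand=5.5)

```text
time_s: 14.7
position: [564.5, -135.4, 195.4]
tool_rot: [-0.036, 3.135, -0.004]
contact_force: [0.6, 0.5, -1.4]
grip_width: 0.649
```

```bash
python3 - <<'E'
from h import *
m=save('wrist','w5')
E
```

```text
(no output)
```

View pics/w5.png

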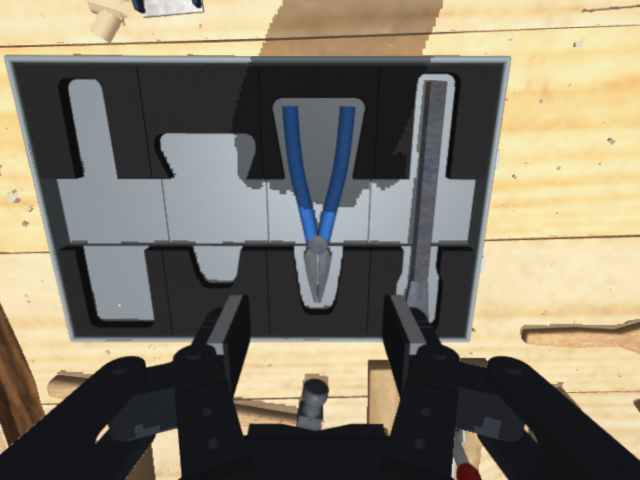

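Pliers and chisel both lie inside their cut-outs with clear margins all round (pliers tip (317,303) in a cut-out ending at row 308; handle ends (290,107), (346,107) with the edge at row 98).

Emit:
drive_tool(increments=[[[-6.1,32.4,-5,0,0,-0.15],[-6.1,32.4,-5,0,0,-0.3],[-6.1,32.4,-5,0,0,-0.45],[-6.1,32.4,-5,0,0,-0.6],[-6.1,32.4,-5,0,0,-0.75],[-6.1,32.4,-5,0,0,-0.9],[-6.1,32.4,-5,0,0,-1.05],[-6.1,32.4,-5,0,0,-1.2],[-6.1,32.4,-5,0,0,-1.35],[-6.1,32.4,-5,0,0,-1.5],[-6.1,32.4,-5,0,0,-1.65],[-6.1,32.4,-5,0,0,-1.757],[-6.1,32.4,-5,0,0,-1.757],[-6.1,32.4,-5,0,0,-1.757],[-6.1,32.4,-5,0,0,-1.757]]], hand=5.5)

```text
time_s: 16.25
position: [501.4, 189.1, 140.1]
tool_rot: [-2.393, -2.035, 0.002]
contact_force: [0.2, -0.5, 0.5]
grip_width: 0.646
```

```bash
python3 - <<'E'
from h import *
from scipy.spatial.transform import Rotation as Ro
s=readout.observe();print(s['position'],Ro.from_rotvec(s['tool_rot']).as_matrix()[:,1].round(3))
m=save('wrist','w6')
E
```

```text
[501.3931198  189.08755651 140.09845757] [ 0.987 -0.161 -0.001]
```

View pics/w6.png

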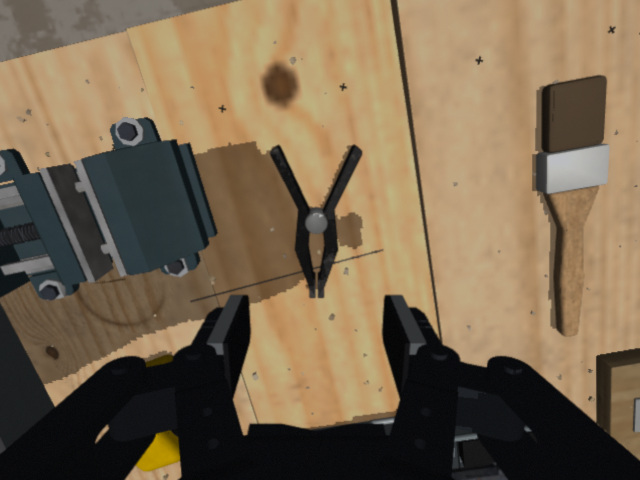

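Clamp is centred under the gripper: jaw tip (317,297), handle ends (276,149) and (358,149), pin (316,222).

```bash
python3 - <<'E'
from h import *
import pickle
m=pickle.load(open('pics/w6.pkl','rb'))
g=lambda u,v,z:p2w(m,u,v,z)[:2]
e=(g(275,148,12)+g(359,148,12))/2; j=g(317,298,10); d=e-j
print(e,j,(e+j)/2,np.linalg.norm(d),np.arctan2(d[1],d[0]),g(316,222,21))
print('brush',g(574,77,12),g(568,335,12), g(572,170,15),g(569,230,15),g(568,290,15))
E
```

```text
[512.39013933 246.11276019] [494.08579534 133.53488833] [503.23796733 189.82382426] 114.05624156819097 1.4096140752631643 [503.70685242 197.07000135]
brush [682.48502137 263.1322576 ] [685.94383456  70.6959982 ] [681.90262211 203.5870257 ] [681.57685244 160.38755855] [682.61667411 112.40128644]
```

Emit:
drive_tool(increments=[[[0.1,0,-4,0,0,0],[0.1,0,-8,0,0,0],[0.1,0,-10.5,0,0,0],[0.1,0,-12,0,0,0],[0.1,0,-12.8,0,0,0],[0.1,0,-12.8,0,0,0],[0.1,0,-12.8,0,0,0]]])

```text
time_s: 17.0
position: [503.2, 189.3, 13.4]
tool_rot: [2.394, 2.033, 0.001]
contact_force: [0.6, 0.6, 1.4]
grip_width: 0.649
```

Emit:
drive_tool(increments=[[[0,0,0,0,0,0],[0,0,0,0,0,0],[0,0,0,0,0,0],[0,0,0,0,0,0],[0,0,0,0,0,0],[0,0,0,0,0,0],[0,0,0,0,0,0]]], hand=0)

```text
time_s: 17.7
position: [503.2, 189.3, 13.9]
tool_rot: [2.394, 2.033, 0.002]
contact_force: [-2.8, -1.2, 12.1]
grip_width: 0.33
```

Emit:
drive_tool(increments=[[[0,0,3,0,0,0],[0,0,7,0,0,0],[0,0,11,0,0,0],[1,-4,11,0,0,0.15],[2,-8,11,0,0,0.3],[3,-12,11,0,0,0.45],[4,-16,11,0,0,0.6],[5,-20,11,0,0,0.75],[6,-24,11,0,0,0.9],[6.1,-28,11,0,0,1.05],[6.1,-32,11,0,0,1.2],[6.1,-36,11,0,0,1.35],[6.1,-39,11,0,0,1.5],[6.1,-41,11,0,0,1.65],[6.1,-41.2,11,0,0,1.755],[6.1,-41.2,11,0,0,1.755],[6.1,-41.2,11,0,0,1.755],[6.1,-41.2,11,0,0,1.755]]])

```text
time_s: 19.5
position: [563.8, -222.3, 123.0]
tool_rot: [-0.029, 3.141, -0.0]
contact_force: [-0.2, -0.4, -0.8]
grip_width: 0.328
```

```bash
python3 - <<'E'
from h import *
s=readout.observe();print(s['position'],s['tool_rot'],s['contact_force'])
m=save('wrist','w7')
E
```

```text
[ 563.83674273 -222.29405164  122.99403852] [-2.94869574e-02  3.14127083e+00 -9.46295494e-05] [-0.15515049 -0.41865152 -0.77669152]
```

View pics/w7.png

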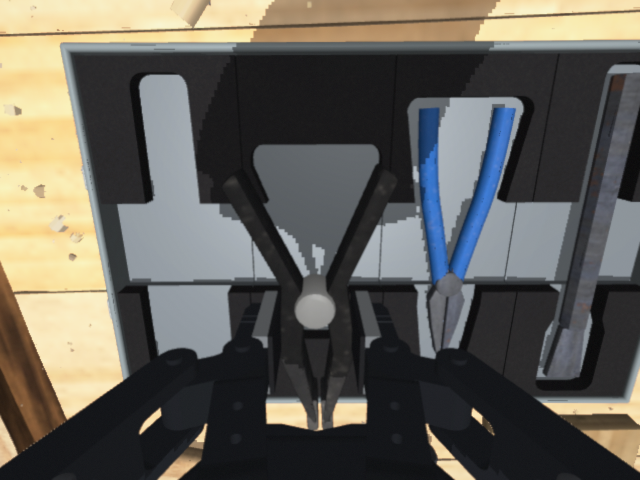

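Clamp held: handle ends (231,181), (389,175), pin (315,311), jaw tip (319,425). Seams beside the clamp insert at (236,60) and (396,60); cut-out's far edge at row 144, cols 253–380.

```bash
python3 - <<'E'
from h import *
import pickle
m=pickle.load(open('pics/w7.pkl','rb'))
for n,u,v,z in [('seamL',236,60,31),('seamR',396,60,31),('cutL',253,155,31),('cutR',380,155,31),('cutend',317,144,31),('h1',231,179,122),('h2',389,173,122),('pin',315,311,131),('jaw',319,428,120)]: print(n,p2w(m,u,v,z).round(1))
E
```

```text
seamL [ 457.8 -268.7   31. ]
seamR [ 456.2 -180.7   31. ]
cutL [ 508.8 -261.    31. ]
cutR [ 507.4 -185.9   31. ]
cutend [ 501.8 -223.3   31. ]
h1 [ 509.1 -254.4  122. ]
h2 [ 505.9 -197.6  122. ]
pin [ 556.9 -223.3  131. ]
jaw [ 622.3 -220.3  120. ]
```

Emit:
drive_tool(increments=[[[0.1,0.07,-3,0,0,-0.022],[0.1,0.07,-6,0,0,-0.022],[0.1,0.07,-7.5,0,0,-0.022],[0.1,0.07,-8.4,0,0,-0.022],[0.1,0.07,-8.95,0,0,-0.022],[0.1,0.07,-8.95,0,0,-0.022],[0.1,0.07,-8.95,0,0,-0.022]]])

```text
time_s: 20.25
position: [565.3, -222.2, 34.1]
tool_rot: [0.002, 3.14, -0.001]
contact_force: [-0.0, -0.4, -0.1]
grip_width: 0.325
```

Emit:
drive_tool(increments=[[[0,0,0,0,0,0],[0,0,0,0,0,0],[0,0,0,0,0,0],[0,0,0.5,0,0,0],[0,0,3,0,0,0],[0,0,8,0,0,0],[0,0,13,0,0,0],[0,0,16,0,0,0],[0,0,16,0,0,0]]], hand=5.2)

```text
time_s: 21.15
position: [566.4, -223.0, 198.1]
tool_rot: [0.001, 3.135, -0.006]
contact_force: [-1.5, -0.0, -0.2]
grip_width: 0.607
```

Emit:
drive_tool(increments=[[[11.9,37.3,-5,0,0,0.15],[11.9,37.3,-5,0,0,0.3],[11.9,37.3,-5,0,0,0.45],[11.9,37.3,-5,0,0,0.6],[11.9,37.3,-5,0,0,0.75],[11.9,37.3,-5,0,0,0.9],[11.9,37.3,-5,0,0,1.05],[11.9,37.3,-5,0,0,1.2],[11.9,37.3,-5,0,0,1.35],[11.9,37.3,-5,0,0,1.5],[11.9,37.3,-5,0,0,1.58],[11.9,37.3,-5,0,0,1.58],[11.9,37.3,-5,0,0,1.58],[11.9,37.3,-5,0,0,1.58]]], hand=4)

```text
time_s: 22.55
position: [683.7, 150.8, 143.1]
tool_rot: [2.228, -2.214, -0.0]
contact_force: [0.4, 0.3, -0.2]
grip_width: 0.471
```

```bash
python3 - <<'E'
from h import *
from scipy.spatial.transform import Rotation as Ro
s=readout.observe();print(s['position'],Ro.from_rotvec(s['tool_rot']).as_matrix()[:,1].round(3))
m=save('wrist','w8')
E
```

```text
[683.70914124 150.75852848 143.12798715] [-1.    -0.006  0.   ]
```

View pics/w8.png

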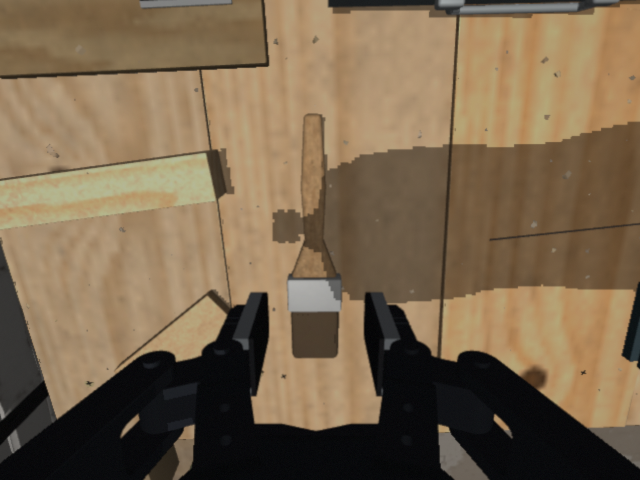

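Brush under the gripper: handle end (313,114), handle centre (314,200), ferrule (315,294), bristle end (315,357).

```bash
python3 - <<'E'
from h import *
import pickle
m=pickle.load(open('pics/w8.pkl','rb'))
g=lambda u,v,z:p2w(m,u,v,z)[:2]
t=g(313,114,12);h=g(315,358,12);d=t-h
print(t,h,(t+h)/2,np.linalg.norm(d),np.arctan2(d[1],d[0])+np.pi/2,g(314,230,15))
E
```

```text
[687.24816674  69.9355712 ] [684.97672925 261.21900091] [686.112448   165.57728605] 191.296915572639 0.011874163582186847 [686.24124953 150.25076929]
```

Emit:
drive_tool(increments=[[[0.15,0,-4,0,0,0.006],[0.15,0,-8,0,0,0.006],[0.15,0,-10.5,0,0,0.006],[0.15,0,-12.2,0,0,0.006],[0.15,0,-13.1,0,0,0.006],[0.15,0,-13.1,0,0,0.006],[0.15,0,-13.1,0,0,0.006]]])

```text
time_s: 23.3
position: [685.8, 150.9, 13.2]
tool_rot: [-2.236, 2.205, -0.001]
contact_force: [-0.4, 0.2, 0.1]
grip_width: 0.468
```

Emit:
drive_tool(increments=[[[0,0,0,0,0,0],[0,0,0,0,0,0],[0,0,0,0,0,0],[0,0,0,0,0,0],[0,0,0,0,0,0],[0,0,0,0,0,0],[0,0,0,0,0,0]]], hand=0)

```text
time_s: 24.0
position: [685.8, 150.8, 12.9]
tool_rot: [-2.237, 2.205, -0.001]
contact_force: [0.7, -0.1, 5.9]
grip_width: 0.15
```

Emit:
drive_tool(increments=[[[0,0,3,0,0,0],[0,0,7,0,0,0],[0,0,11,0,0,0],[-1,-4,11,0,0,-0.15],[-2,-8,11,0,0,-0.3],[-4,-12,11,0,0,-0.45],[-5.5,-16.5,11,0,0,-0.6],[-7,-21,11,0,0,-0.75],[-8.5,-25.5,11,0,0,-0.9],[-10,-30,11,0,0,-1.05],[-11.5,-34.5,11,0,0,-1.2],[-12.5,-39,11,0,0,-1.35],[-13,-43,11,0,0,-1.5],[-13.3,-45.5,11,0,0,-1.56],[-13.3,-46.1,11,0,0,-1.56],[-13.3,-46.1,11,0,0,-1.56],[-13.3,-46.1,11,0,0,-1.56],[-13.3,-46.1,11,0,0,-1.56]]])

```text
time_s: 25.8
position: [552.5, -308.8, 122.3]
tool_rot: [0.043, -3.141, -0.001]
contact_force: [0.5, -0.1, -0.3]
grip_width: 0.152
```

```bash
python3 - <<'E'
from h import *
s=readout.observe();print(s['position'],s['tool_rot'],s['contact_force'])
m=save('wrist','w9')
E
```

```text
[ 552.50425787 -308.8360001   122.32765836] [ 4.27143978e-02 -3.14114105e+00 -5.00429738e-04] [ 0.51625092 -0.0802376  -0.31724404]
```

View pics/w9.png

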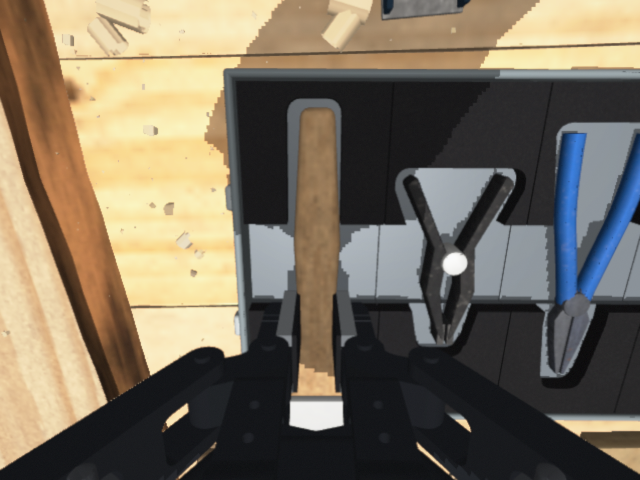

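Brush held: handle end (318,108), sides cols 300–336 there; handle cut-out sides at cols 288 and 341, end at row 98. The clamp lies in its cut-out with margin all round.

```bash
python3 - <<'E'
from h import *
import pickle
m=pickle.load(open('pics/w9.pkl','rb'))
for n,u,v,z in [('cutL1',287.5,130,31),('cutR1',341.5,130,31),('cutL2',287.5,215,31),('cutend',315,98,31),('trayTL',227,73,31),('seamR',391,85,31),('bTailL',300,115,120),('bTailR',335.5,115,120),('bend',318,107,122),('bL',295,280,124),('bR',340,280,124)]: print(n,p2w(m,u,v,z).round(1))
E
```

```text
cutL1 [ 483.  -327.7   31. ]
cutR1 [ 482.1 -296.4   31. ]
cutL2 [ 533.5 -327.5   31. ]
cutend [ 465.2 -312.2   31. ]
trayTL [ 453.6 -361.2   31. ]
seamR [ 457.3 -269.9   31. ]
bTailL [ 475.5 -317.   120. ]
bTailR [ 475.1 -304.7  120. ]
bend [ 472.7 -310.8  122. ]
bL [ 535.9 -317.9  124. ]
bR [ 535.4 -300.6  124. ]
```

Emit:
drive_tool(increments=[[[0,-0.17,-3,0,0,-0.003],[0,-0.17,-6,0,0,-0.003],[0,-0.17,-7.5,0,0,-0.003],[0,-0.17,-8.4,0,0,-0.003],[0,-0.17,-8.95,0,0,-0.003],[0,-0.17,-8.95,0,0,-0.003],[0,-0.17,-8.95,0,0,-0.003]]])

```text
time_s: 26.55
position: [552.8, -311.8, 33.6]
tool_rot: [-0.036, 3.14, -0.001]
contact_force: [0.6, 1.5, -0.2]
grip_width: 0.155
```

Emit:
drive_tool(increments=[[[0,0,0,0,0,0],[0,0,0,0,0,0],[0,0,0,0,0,0],[0,0,0.5,0,0,0],[0,0,3,0,0,0],[0,0,8,0,0,0],[0,0,13,0,0,0],[0,0,17,0,0,0],[-6,8,19,0,0,0],[-10,13,20,0,0,0],[-10,13,20,0,0,0],[-10,13,20,0,0,0]]], hand=4)

```text
time_s: 27.75
position: [449.9, -179.0, 234.3]
tool_rot: [-0.037, 3.141, -0.0]
contact_force: [0.8, -0.0, -0.1]
grip_width: 0.465
```

```bash
python3 - <<'E'
from h import *
s=readout.observe();print(s['position'],s['contact_force'],s['time_s'])
m=save('wrist','w10')
E
```

```text
[ 449.88322681 -179.01086136  234.34913801] [ 0.82511375 -0.0497469  -0.08741659] 27.75
```

View pics/w10.png

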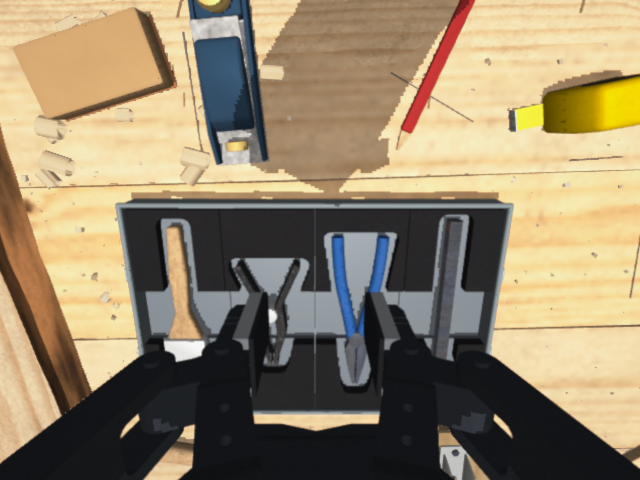

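Handles all sit in their cut-outs, but the fingers hide the bristle and blade ends; I back off and check with the top camera.

Emit:
drive_tool(increments=[[[-5,8,2,0,0,0],[-8,16,2,0,0,0],[-10,24,2,0,0,0],[-10,32,2,0,0,0],[-10,38,2,0,0,0],[-10,38,2,0,0,0],[-10,38,2,0,0,0],[-10,38,2,0,0,0],[-10,38,2,0,0,0],[-10,38,2,0,0,0],[-10,38,2,0,0,0]]])

```text
time_s: 28.9
position: [352.9, 197.5, 252.8]
tool_rot: [-0.033, 3.141, -0.0]
contact_force: [0.2, 0.2, -0.2]
grip_width: 0.467
```

```bash
python3 - <<'E'
from h import *
m=save('top','top2',(260,185,460,325),4)
im=cv2.imread('pics/top2.png');cv2.imwrite('pics/top2.png',cv2.convertScaleAbs(im,alpha=1.6,beta=15))
E
```

```text
(no output)
```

View pics/top2.png

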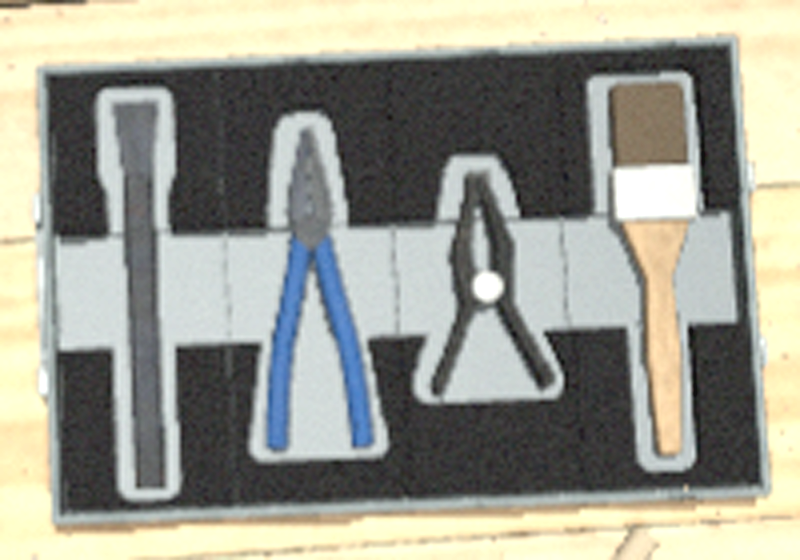

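Top view, taken with the arm clear: the outlines are inside the cut-outs, chisel (115–163, 103–488), pliers (268–373, 128–450), clamp (432–553, 172–395) and brush (611–698, 84–455). The tightest margin is the brush ferrule on its right. Allowing for parallax, it has about 5 mm there.

```bash
python3 - <<'E'
from h import *
s=readout.observe();print(s['time_s'],s['contact_force'])
print(env.sign_off())
E
```

```text
28.95 [-0.9848036  -0.82241868  1.25238847]
the job is handed in; nothing more can be done
None
```

All four tools are in their own cut-outs, and I handed the job in at 29 s of the 99 s allowed. I took the cold chisel out of the brush's cut-out first and put it in its own, then placed the pliers, the spring clamp and the dusting brush.

- **Position:** The last top view, with the arm clear, shows each tool inside its outline and the right way round. The tightest margin is about 5 mm, beside the brush's ferrule; its nominal clearance is 8 mm.
- **Height:** I judged "flat on the floor" from the release heights and the outlines, because there was no depth camera. The chisel was let go about 1 mm above its floor. The pliers met the floor with 14 N.
- **Disagreements:** The wrist and top cameras differed by 2–4 mm, so I corrected the position and angle over the cut-outs. The gripper's reading for the chisel was 13.5 mm for a 16 mm shaft. I regripped lower, got the same reading, and the grip held.
- **Pictures:** I viewed 15, one over the budget of 14.

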